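# Sweep down the tabs of a batch tally

## Robot

A 6-joint arm with a two-finger parallel gripper is mounted at the origin on a cart in front of the work surface, level with it; the furniture and walls round the work are solid. World frame = base frame: x ahead of the robot, y to its left, z up, the work surface at z = 0. Lengths are in m, angles in rad, forces in N, time in s.
With the tool pointing down it reaches from about 0.15 to 0.775 m from the base axis. Payload 6.1 kg.
Tool frame: the origin (TCP) lies between the finger pads, 19 mm behind the fingertips; this is the grasp point; z points along the fingers, y is the line along which they close (so a half turn about z gives the same grasp; the last joint's range is limited). The gripper opens to 85 mm and grips with 20 to 120 N. Pads are 22 mm wide; open, the fingers measure 114 mm over their backs; the gripper's body (76 mm by 85 mm) begins 54 mm behind the grasp point. The pads swing forward as they close: fully open they stand 13 mm farther back than shut.
Start: joints at [-1.263, 0.126, -0.04, 1.405, 0, 1.571], TCP at [0.159, -0.5, 0.25] pointing down, gripper open.
Joint ranges: [-2.72, 2.72], [-0.95, 1.95], [-1.27, 1.35], [-1.78, 2.02], [-1.46, 1.47], [-3.14, 3.14]. Speed limits (rad/s): [2.39, 2.39, 3.01, 3.14, 3.14, 3.14].

## Interface

Orientations are given as [roll, pitch, yaw] about the fixed x, y, z axes, in that order (R = Rz(yaw) Ry(pitch) Rx(roll)).
In Python, from cell import arm gives the robot as it stands.
- The arm moves only by the tool play_rows, never from a script. Its argument "steps" is a list that holds one entry, the list of rows, each a list of 7 numbers: the shift along the world's x, y, z in cm, then the turn, a rotation vector about the world's x, y, z in rad, then the gripper command: -1 is shut, 1 is fully open, values between are in proportion. A call has 1 to 8 rows; each row shifts and turns the commanded pose from where the row before left it; what a row does not reach is not made up. A row lasts 1/12 s, in which the tool goes at most 41.7 mm and 7.16 degrees, less where a joint would pass 70% of its speed; a pose out of reach is approached as far as the arm can. A call is refused whole if a number of a shift passes 4.17 or a number of a turn 0.125, either way. A call with a gripper value outside its range is refused whole. The fingers move at their own pace and stop on an object; "newtons" is the grip in N (left out, the last holds). Time passes only in rows, so rows that do not move let the fingers close. It gives the time, the measured TCP pose, the force, the opening and the grip force at its end, in the units of the state.
- arm.get_state(): the state, without advancing time (a new reading comes with each control period).
- arm.camera(name): name is "side" or "top"; returns the picture (420x560x3 uint8, red, green, blue); there is no depth.
- arm.camera_params(name): a dict with "fx", "fy", "cx", "cy" (pixels), "origin" and "attitude" of the camera in the world. Camera axes: x right, y up, looking along -z (the intrinsics and any distortion apply to the point x, -y, -z); pixel columns grow to the right and rows downward; lengths in m; the calibration is good to about 2 mm. A picture is of the moment at which its call begins. camera_params takes no time and is no camera call.
- arm.sign_off(): hands the job in; it is judged then, once.
The state is a dict: "clock": time; "qpos": joint angles; "joint_vel": joint speeds; "joint_torque": joint torques, N m; "tcp_pos": TCP position; "tcp_rot": TCP orientation; "ft_force": force on the tool from outside, world axes, zero at the start; "wrist_torque": the same for the moment, N m; "grip_width": opening from 0.0 (shut) to 1.0 (fully open); "finger_force": force on a finger pad.
Only numpy, scipy, OpenCV 4.12 (cv2) and the standard library are available. Lean on these libraries where they do the work, as an engineer would, in place of code of your own. Each camera call takes 0.05 s, during which the arm holds its last target. There are 200 camera calls.

## Task

Clear the batch tally for the next batch: begin at the end with the round knob and run a fingertip lightly along the bowed row of tabs on top, so that all five fold down flat, one after another, in order. Do it in one low pass without raising the hand away before the last tab is down. Only brush the tabs: do not lift or shove the stand, and leave the parts standing on and around it as they are.

Things in the scene. Friction and masses are not known exactly. Their poses are not given: they have to be found in the camera images.
- tally: loose wooden stand, 1.4 kg, a flat top board 184 (its x) x 104 (its y) mm on two side panels, turned any way round; origin = centre of its underside on the table, z up, top face at 142 mm. Five equal metal tabs are hinged on top in a bowed row, on an arc of 85 mm radius about point bow, bulging to +y, from x = -58, y = +7 (first, knob end) to x = +58, y = +7 mm (last)
- bow (a point): centre of the arc on which the tab hinges lie: x = 0, y = -55 mm of the board, at the height of its top face. Two loose parts stand near it, inside the bow. A drill is fixed at the near table edge (x 0.19 to 0.29, y 0.03 to 0.24, up to 0.38 m high): keep the arm above it
- knob (a point): top centre of the round knurled steel knob, 26 mm across, 18 mm high, fixed in one corner of the board (x = -75, y = +36 mm) beside the first tab; no other corner has one
- foot0 (a point): middle of the hinge line of the first tab (counted from the knob end), 4 mm above the board's top face, fixed to the board. Tabs: 20 mm wide, 3 mm thick, upright 27 mm above this point; next hinge 32 mm on along the arc. Lugs reach 7 mm above the board's top, 14 mm to each side. A tab lying down reaches 27 mm towards the next, upper face about 7 mm above the board's top.
- tab0 (a joint): angle of the first tab in rad: 0 = upright, grows as it folds away from the knob end along the arc (towards the next tab), 1.5 = lying down at its stop. It cannot fold back past upright. The hinge is light (under 0.2 N at the top of the tab moves it, no spring); once pushed well over it stays or drops down by itself.
- foot1 (a point): middle of the hinge line of the second tab (counted from the knob end), 4 mm above the board's top face, fixed to the board.
- tab1 (a joint): angle of the second tab in rad: 0 = upright, grows as it folds away from the knob end along the arc (towards the next tab), 1.5 = lying down at its stop.
- foot2 (a point): middle of the hinge line of the third tab (counted from the knob end), 4 mm above the board's top face, fixed to the board.
- tab2 (a joint): angle of the third tab in rad: 0 = upright, grows as it folds away from the knob end along the arc (towards the next tab), 1.5 = lying down at its stop.
- foot3 (a point): middle of the hinge line of the fourth tab (counted from the knob end), 4 mm above the board's top face, fixed to the board.
- tab3 (a joint): angle of the fourth tab in rad: 0 = upright, grows as it folds away from the knob end along the arc (towards the next tab), 1.5 = lying down at its stop.
- foot4 (a point): middle of the hinge line of the last tab (counted from the knob end), 4 mm above the board's top face, fixed to the board.
- tab4 (a joint): angle of the last tab in rad: 0 = upright, grows as it folds away from the knob end along the arc (towards the next tab), 1.5 = lying down at its stop.
- cup: black cup-shaped die, 28 mm across, 27 mm high, standing loose on the board inside the bow, about x = -22, y = -30 mm of the board; origin at the centre of its underside. Leave it standing.
- sleeve: plain metal bushing, 22 mm across, 26 mm high, standing loose on the board inside the bow, about x = +22, y = -32 mm of the board; origin at the centre of its underside. Leave it standing.
- tin: flat round tin, 66 mm across, 26 mm high, loose on the table beyond the stand; origin at the centre of its underside. Leave it.
- spare: pale bushing, 21 mm across, 27 mm high, standing loose on the table to the left of the stand; origin at the centre of its underside. Leave it standing.

How it is judged:
On the way, in this order (a step that is already met when the one before it is completed fails the run):
1. the first tab is folded down (past 1.1 rad) (value of joint tab0 above 1.1 rad), for 0.02 s.
2. the second tab is folded down (past 1.1 rad) (value of joint tab1 above 1.1 rad), for 0.02 s.
3. the third tab is folded down (past 1.1 rad) (value of joint tab2 above 1.1 rad), for 0.02 s.
4. the fourth tab is folded down (past 1.1 rad) (value of joint tab3 above 1.1 rad), for 0.02 s.
5. the last tab is folded down (past 1.1 rad) (value of joint tab4 above 1.1 rad), for 0.02 s.
At the end, for the whole second after the job is handed in: All five tabs are folded down past 1.1 rad (1.5 is fully flat), the stand is at rest on the table within 20 mm of where it was, and the four loose parts stand upright (within 0.3 rad) where they were: the tin and the spare bushing within 10 mm, the two on the board within 20 mm (value of joint each of tab0, tab1, tab2, tab3, tab4 above 1.1 rad and distance of each of tally, cup, sleeve from where it was at the start of the episode below 0.02 m and height (world z) of tally below 0.01 m and linear speed of tally below 0.02 m/s and angle between each of cup, sleeve, tin, spare's own z axis and vertical below 0.3 rad and distance of each of tin, spare from where it was at the start of the episode below 0.01 m); the robot touches nothing.
It fails at once if the hand is raised well away from the row (TCP more than 230 mm above the foot of the stand, that is 88 mm above its top) after the first tab is down and before the last one is (value of joint tab0 above 1.1 rad and value of joint tab4 below 1.1 rad and z of the grasp point in the frame of tally above 0.23 m).
It fails at once if the stand is pressed with more than 25 N (contact force between the fingers and tally above 25 N).
It fails at once if the stand is lifted or tipped (10 mm, 0.1 rad) or shifted more than 20 mm (height (world z) of tally above 0.01 m or angle between tally's own z axis and vertical above 0.1 rad or distance of tally from where it was at the start of the episode above 0.02 m).
It fails at once if one of the parts standing by is lifted, carried off, tipped or shifted (more than 10 mm over the table, 20 mm for the two that ride on the board) (distance of any of cup, sleeve from where it was at the start of the episode above 0.02 m or distance of any of tin, spare from where it was at the start of the episode above 0.01 m or height (world z) of any of cup, sleeve above 0.154 m or angle between any of cup, sleeve, tin, spare's own z axis and vertical above 0.3 rad).
It also fails if it takes over 38 s, if anything falls off the work surface, if the arm or the gripper's body presses on something with over 40 N, if the wrist force passes 120 N, or if a joint passes its speed limit or range.

## Working session

There is one attempt and no reset: what is moved stays moved. The work goes in short steps, Python scripts to look and compute and a tool call to move; the robot and the scene stay as the last step left them, time stands still between calls to the robot, and variables do not carry over. Pictures are saved under pics/ and viewed, at most 10 in all, crops included, and the job is handed in when it is done.

Besides the shell and the picture viewer there is one more tool, called after ">>>" in YAML: its name, and indented under it one key for each argument. play_rows: Moves the arm, as the interface text tells. Its arguments: {"type":"object","properties":{"steps":{"type":"array"},"newtons":{"type":"number"}},"required":["steps"]}

```bash
mkdir -p pics; python3 - <<'E'
from cell import arm
import cv2
for n in("top","side"):
    cv2.imwrite(f"pics/{n}0.png",arm.camera(n)[:,:,::-1]); print(arm.camera_params(n))
s=arm.get_state();print(s)
E
```

```text
{'fx': 402.54314334079316, 'fy': 402.54314334079316, 'cx': 280.1968539633707, 'cy': 213.44397533081718, 'origin': array([0.43868433, 0.37087748, 0.95753859]), 'attitude': array([ 0.13576555, -0.00190056, -1.59436578])}
{'fx': 541.9271301755864, 'fy': 541.9271301755864, 'cx': 280.8319684373557, 'cy': 202.76223353373578, 'origin': array([0.10467446, 1.02282093, 0.43460084]), 'attitude': array([ 1.22534177,  0.01139689, -2.54896905])}
{'clock': 0.1, 'qpos': array([-1.26298446e+00,  1.26340071e-01, -4.05073770e-02,  1.40544360e+00,
       -1.94935956e-05,  1.57077635e+00]), 'joint_vel': array([ 0.00062665, -0.00079764,  0.00548014,  0.00032867, -0.00025923,
       -0.00117845]), 'joint_torque': array([-7.11280009e-04, -4.36905491e+01,  3.53603268e+01,  1.37046116e-02,
       -1.65648903e-04, -4.01769668e-06]), 'tcp_pos': array([ 0.15894755, -0.4999841 ,  0.24929548]), 'tcp_rot': array([-3.14009793e+00,  1.94637171e-05,  3.07831870e-01]), 'ft_force': array([0.23889892, 0.28744565, 0.00566852]), 'wrist_torque': array([-0.00353891,  0.00919865,  0.00525323]), 'finger_force': 0.0, 'grip_width': 0.9994386587609788}
```

View pics/top0.png

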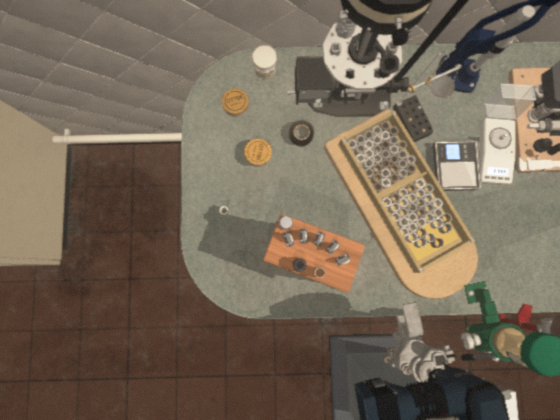

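View pics/side0.png

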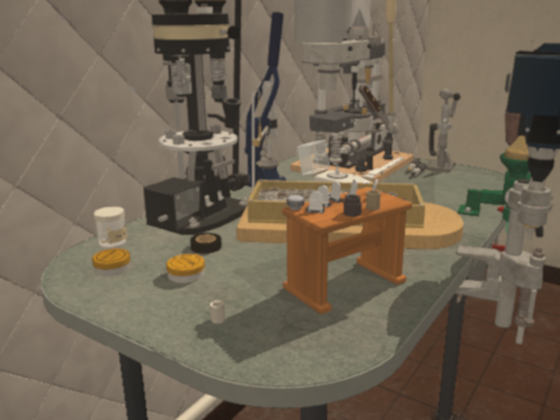

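The top view shows the stand near pixel (315,252), with the knob at (286,222), the tabs from about (289,239) to (343,259), the cup at (299,265) and the sleeve at (319,272). In the side view the stand is at (350,235). Next I'll enlarge both.

```bash
cat > h.py <<'E'
import numpy as np,cv2
from scipy.spatial.transform import Rotation as R
from cell import arm
def proj(n,P):
    c=arm.camera_params(n);p=(np.atleast_2d(P)-c['origin'])@R.from_euler('xyz',c['attitude']).as_matrix()
    return np.c_[c['cx']+c['fx']*p[:,0]/-p[:,2],c['cy']-c['fy']*p[:,1]/-p[:,2]]
def back(n,u,z):
    c=arm.camera_params(n);d=R.from_euler('xyz',c['attitude']).as_matrix()@np.array([(u[0]-c['cx'])/c['fx'],-(u[1]-c['cy'])/c['fy'],-1])
    return c['origin']+d*(z-c['origin'][2])/d[2]
E
python3 - <<'E'
from h import *
a=cv2.imread('pics/top0.png')[205:295,255:375];b=cv2.imread('pics/side0.png')[170:260,275:415]
cv2.imwrite('pics/topz.png',cv2.resize(a,None,fx=6,fy=6,interpolation=cv2.INTER_CUBIC))
cv2.imwrite('pics/sidez.png',cv2.resize(b,None,fx=5,fy=5,interpolation=cv2.INTER_CUBIC))
for u in((286,218),(265,257),(352,290),(365,253)):print(back('top',u,.142))
E
```

```text
[0.54036254 0.35507861 0.142     ]
[0.46218846 0.39940104 0.142     ]
[0.39268553 0.22721946 0.142     ]
[0.46547151 0.1974721  0.142     ]
```

View pics/topz.png

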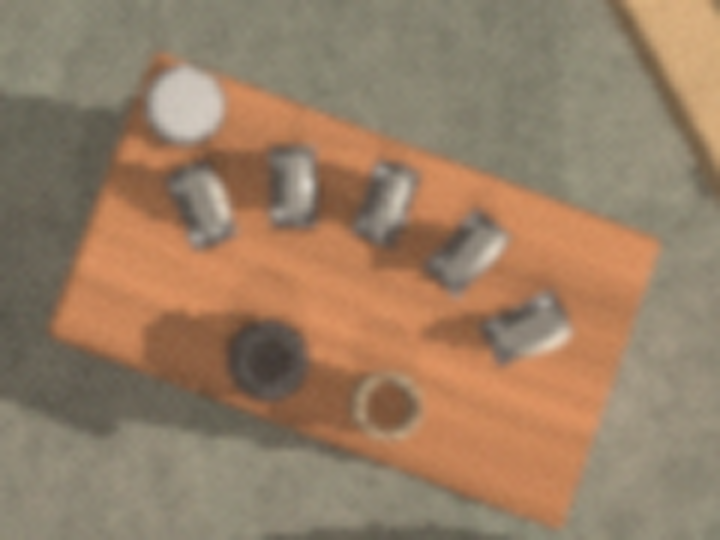

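View pics/sidez.png

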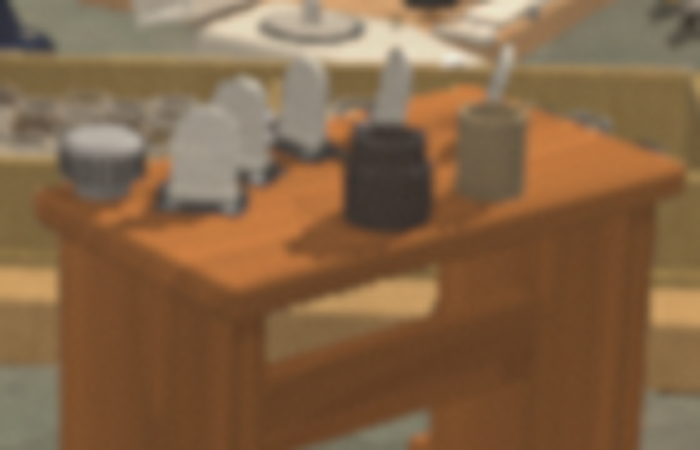

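The enlarged crops show the board corners in the top crop at A(157,55), B(52,330), C(560,528) and D(660,242), with the knob top at (186,105). All five tabs are upright. The side crop shows the same corners at about A(38,195), B(235,290) and C(685,172).

```bash
python3 - <<'E'
from h import *
from scipy.optimize import least_squares
t=lambda u,v:((u+.5)/6-.5+255,(v+.5)/6-.5+205)
s=lambda u,v:((u+.5)/5-.5+275,(v+.5)/5-.5+170)
M=[('top',(-92,52,142),t(157,55)),('top',(-92,-52,142),t(52,330)),('top',(92,-52,142),t(560,528)),('top',(92,52,142),t(660,242)),('top',(-75,36,160),t(186,105)),
('side',(-75,36,160),s(102,140)),('side',(-92,-52,142),s(235,292)),('side',(92,-52,142),s(685,170))]
def W(p,P):
    c,q=np.cos(p[2]),np.sin(p[2]);P=np.array(P)/1000.
    return np.array([p[0]+c*P[0]-q*P[1],p[1]+q*P[0]+c*P[1],P[2]])
f=lambda p:np.concatenate([proj(n,W(p,P))[0]-m for n,P,m in M])
r=least_squares(f,[.465,.295,-2.0]);p=r.x
print(p,f(p).reshape(-1,2).round(1).tolist())
q=least_squares(lambda p:f(p)[:10],p).x;print('top only',q)
np.save('p.npy',p)
for i in range(-1,6):
    a=np.radians(133.1)-(i*32/85); P=(85*np.cos(a)*1,-55+85*np.sin(a),146)
    print(i,W(p,P).round(4),'tangent yaw+pi',round(p[2]+a+np.pi/2,3))
im=cv2.imread('pics/top0.png')
for i in range(5):
    a=np.radians(133.1)-(i*32/85); print(proj('top',W(p,(85*np.cos(a),-55+85*np.sin(a),160)))[0].round(1))
print(W(p,(-22,-30,142)),W(p,(22,-32,142)))
E
```

```text
[ 0.46904955  0.30098963 -1.95518485] [[-0.6, -1.1], [-1.4, 0.9], [0.2, 0.7], [0.6, -0.5], [-0.3, -0.3], [-0.1, -0.9], [-0.3, -0.4], [1.2, -1.7]]
top only [ 0.46894588  0.30044364 -1.95680553]
-1 [0.4806 0.3792 0.146 ] tangent yaw+pi 2.315
0 [0.4974 0.3522 0.146 ] tangent yaw+pi 1.939
1 [0.5031 0.3209 0.146 ] tangent yaw+pi 1.562
2 [0.4968 0.2897 0.146 ] tangent yaw+pi 1.186
3 [0.4796 0.263  0.146 ] tangent yaw+pi 0.809
4 [0.4537 0.2445 0.146 ] tangent yaw+pi 0.433
5 [0.4228 0.2367 0.146 ] tangent yaw+pi 0.056
[288.2 238.3]
[303.8 235.1]
[319.7 237.9]
[333.5 246.3]
[343.4 259.2]
[0.44948854 0.33263402 0.142     ] [0.43113482 0.29259478 0.142     ]
```

>>> play_rows:
  steps:
    - [[0,0,2,0,0,0,-1],[0,0,2,0,0,0,-1],[0,0,2,0,0,0,-1],[0,0,2,0,0,0,-1],[1,0.3,2,0,0,0.05,-1],[2,0.8,2,0,0,0.1,-1],[3,1,0,0,0,0.1,-1],[3,1,0,0,0,0.1,-1]]

```text
clock: 0.77
tcp_pos: [0.2497, -0.4695, 0.3712]
tcp_rot: [3.14, 0.0, 0.661]
ft_force: [0.4, -1.2, 0.1]
grip_width: 0.001
finger_force: 0.0
```

>>> play_rows:
  steps:
    - [[3,2,1,0,0,0.08,-1],[3,2.5,1,0,0,0.08,-1],[3,2.5,1,0,0,0.08,-1],[3,2.5,1,0,0,0.08,-1],[3,2.5,1,0,0,0.08,-1],[3,3,0,0,0,0.08,-1],[2,3.5,0,0,0,0.08,-1],[2,3.5,0,0,0,0.08,-1]]

```text
clock: 1.43
tcp_pos: [0.4698, -0.2483, 0.4192]
tcp_rot: [-3.14, -0.0, 1.302]
ft_force: [0.8, -0.4, -0.1]
grip_width: -0.005
finger_force: 0.0
```

>>> play_rows:
  steps:
    - [[1.5,3.5,0,0,0,0.08,-1],[1.5,3.5,0,0,0,0.08,-1],[1.5,3.5,0,0,0,0.08,-1],[1,3.5,0,0,0,0.08,-1],[1,3.5,0,0,0,0.08,-1],[0.5,4,0,0,0,0.08,-1],[0,4,0,0,0,0.08,-1],[0,4,0,0,0,0.08,-1]]

```text
clock: 2.1
tcp_pos: [0.5385, 0.047, 0.4193]
tcp_rot: [-3.14, -0.0, 1.942]
ft_force: [-0.0, -0.4, 0.4]
grip_width: -0.003
finger_force: 0.0
```

>>> play_rows:
  steps:
    - [[0,4,0,0,0,0,-1],[-0.5,4,0,0,0,0,-1],[-0.5,4,0,0,0,0,-1],[-0.5,4,0,0,0,0,-1],[-0.7,4,0,0,0,0,-1],[-1,4,0,0,0,0,-1],[-1,4,0,0,0,0,-1],[-1,4,0,0,0,0,-1]]

```text
clock: 2.77
tcp_pos: [0.4856, 0.367, 0.4196]
tcp_rot: [-3.141, 0.0, 1.938]
ft_force: [1.3, 0.2, 0.1]
grip_width: 0.001
finger_force: 0.0
```

>>> play_rows:
  steps:
    - [[0,1,-2,0,0,0,-1],[0,0,-4,0,0,0,-1],[0,0,-4,0,0,0,-1],[0,0,-4,0,0,0,-1],[0,0,-2,0,0,0,-1],[0,0,-2,0,0,0,-1],[0,0,0,0,0,0,-1],[0,0,0,0,0,0,-1]]

```text
clock: 3.43
tcp_pos: [0.4859, 0.3747, 0.2391]
tcp_rot: [-3.139, 0.001, 1.938]
ft_force: [-0.2, -0.4, 0.4]
grip_width: -0.0
finger_force: 0.0
```

```bash
python3 - <<'E'
from h import *
s=arm.get_state();T=s['tcp_pos'];print(T,s['tcp_rot'],s['ft_force'])
a=arm.camera('side')[:,:,::-1].copy()
for d in (19,32):print(d,proj('side',T-[0,0,d/1000]).round(1))
x0,y0=215,110
cv2.imwrite('pics/side1.png',cv2.resize(a[y0:y0+150,x0:x0+200],None,fx=4,fy=4,interpolation=cv2.INTER_CUBIC))
E
```

```text
[0.48592054 0.37471438 0.23907948] [-3.13886314e+00  8.12361274e-04  1.93781154e+00] [-0.20626436 -0.36606437  0.42358919]
19 [[314.4 166. ]]
32 [[314.3 174.7]]
```

View pics/side1.png

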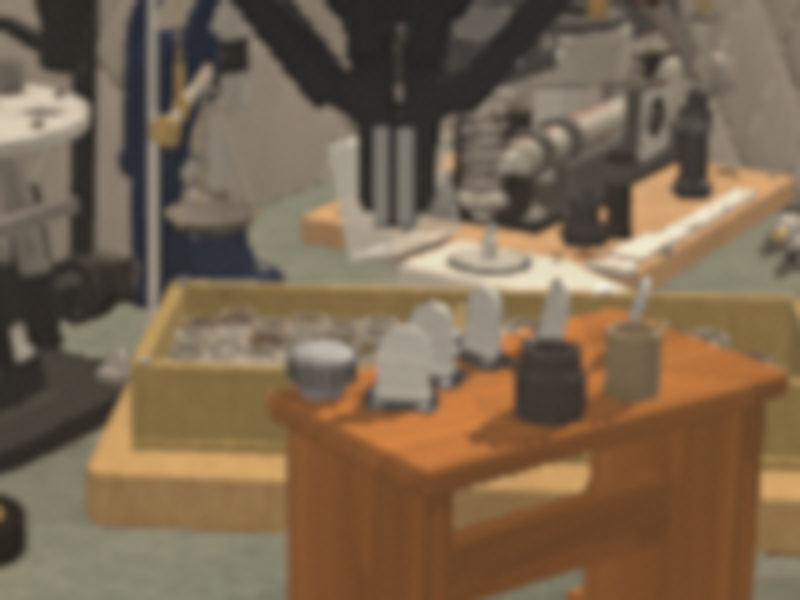

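The side view shows the shut fingertips at about row 166 in the full image. That matches the 19 mm offset, so I'm lowering to fingertip z ≈ 155 mm, behind the first tab.

>>> play_rows:
  steps:
    - [[0,0.3,-2,0,0,0,-1],[0,0,-2,0,0,0,-1],[0,0,-1.5,0,0,0,-1],[0,0,-0.5,0,0,0,-1],[0,0,-0.5,0,0,0,-1],[0,0,0,0,0,0,-1],[0,0,0,0,0,0,-1]]

```text
clock: 4.07
tcp_pos: [0.487, 0.3785, 0.1764]
tcp_rot: [3.14, -0.001, 1.938]
ft_force: [0.8, 0.6, 0.1]
grip_width: -0.003
finger_force: 0.0
```

```bash
python3 - <<'E'
import numpy as np
from h import *
p=np.load('p.npy');T=arm.get_state()['tcp_pos'];print(T)
c,q=np.cos(p[2]),np.sin(p[2]);b=p[:2]+[-q*-.055,c*-.055]
pr=T[:2]
for k in range(0,36):
    s=-22+6*k; a=np.radians(133.1)-s/85+p[2]
    P=b+.085*np.array([np.cos(a),np.sin(a)]);print(k,s,((P-pr)*100).round(2),P.round(4),round(a+np.pi/2,3));pr=P
    if s>150:break
E
```

```text
[0.48704123 0.37851596 0.17640679]
0 -22 [-0.01 -0.71] [0.4869 0.3715] 2.197
1 -16 [ 0.33 -0.5 ] [0.4903 0.3665] 2.127
2 -10 [ 0.3  -0.52] [0.4932 0.3613] 2.056
3 -4 [ 0.26 -0.54] [0.4959 0.3559] 1.986
4 2 [ 0.22 -0.56] [0.4981 0.3503] 1.915
5 8 [ 0.18 -0.57] [0.4999 0.3446] 1.845
6 14 [ 0.14 -0.58] [0.5013 0.3388] 1.774
7 20 [ 0.1  -0.59] [0.5023 0.3328] 1.703
8 26 [ 0.06 -0.6 ] [0.5029 0.3269] 1.633
9 32 [ 0.02 -0.6 ] [0.5031 0.3209] 1.562
10 38 [-0.03 -0.6 ] [0.5028 0.3149] 1.492
11 44 [-0.07 -0.6 ] [0.5021 0.3089] 1.421
12 50 [-0.11 -0.59] [0.501 0.303] 1.35
13 56 [-0.15 -0.58] [0.4995 0.2972] 1.28
14 62 [-0.19 -0.57] [0.4976 0.2915] 1.209
15 68 [-0.23 -0.55] [0.4952 0.286 ] 1.139
16 74 [-0.27 -0.54] [0.4925 0.2807] 1.068
17 80 [-0.31 -0.52] [0.4895 0.2755] 0.997
18 86 [-0.34 -0.49] [0.486  0.2706] 0.927
19 92 [-0.38 -0.47] [0.4823 0.2659] 0.856
20 98 [-0.41 -0.44] [0.4782 0.2615] 0.786
21 104 [-0.44 -0.41] [0.4738 0.2574] 0.715
22 110 [-0.47 -0.38] [0.4691 0.2537] 0.645
23 116 [-0.49 -0.34] [0.4642 0.2502] 0.574
24 122 [-0.51 -0.31] [0.4591 0.2472] 0.503
25 128 [-0.54 -0.27] [0.4537 0.2445] 0.433
26 134 [-0.55 -0.23] [0.4482 0.2421] 0.362
27 140 [-0.57 -0.19] [0.4425 0.2402] 0.292
28 146 [-0.58 -0.15] [0.4367 0.2387] 0.221
29 152 [-0.59 -0.11] [0.4308 0.2376] 0.15
```

>>> play_rows:
  steps:
    - [[0.2,-0.58,-0.1,0,0,0,-1],[0.2,-0.57,-0.05,0,0,0,-1],[0.22,-0.57,0,0,0,0,-1],[0.26,-0.54,0,0,0,0,-1],[0.22,-0.56,0,0,0,-0.02,-1],[0.18,-0.57,0,0,0,-0.07,-1],[0.14,-0.58,0,0,0,-0.07,-1]]

```text
clock: 4.65
tcp_pos: [0.5011, 0.3376, 0.1736]
tcp_rot: [3.141, 0.0, 1.773]
ft_force: [0.2, -0.2, -1.3]
grip_width: 0.002
finger_force: 0.0
```

```bash
python3 - <<'E'
from h import *
a=arm.camera('side')[:,:,::-1]
cv2.imwrite('pics/side2.png',cv2.resize(a[140:240,265:415],None,fx=5,fy=5,interpolation=cv2.INTER_CUBIC))
E
```

```text
(no output)
```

View pics/side2.png

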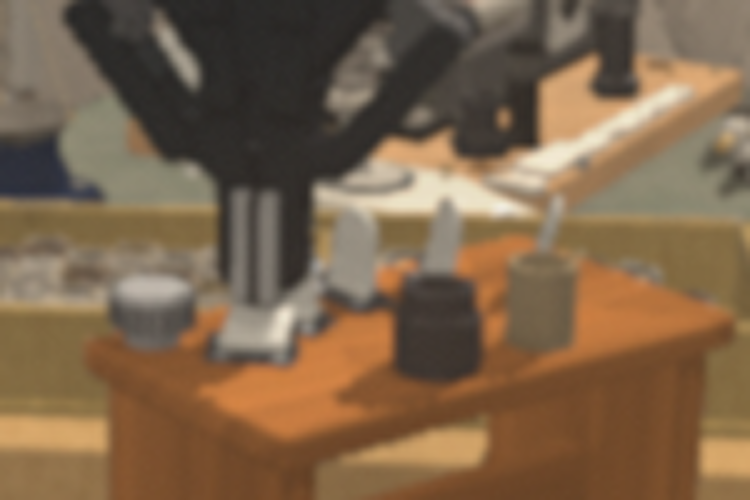

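The first tab is folded at crop (250,330), with the finger above it. The second tab is still up behind the finger, and nothing has shifted. I'm continuing along the arc.

>>> play_rows:
  steps:
    - [[0.1,-0.57,0,0,0,-0.07,-1],[0.06,-0.59,0,0,0,-0.07,-1],[0.02,-0.6,0,0,0,-0.07,-1],[-0.03,-0.6,0,0,0,-0.07,-1],[-0.07,-0.6,0,0,0,-0.07,-1],[-0.11,-0.59,0,0,0,-0.07,-1],[-0.15,-0.58,0,0,0,-0.07,-1],[-0.19,-0.57,0,0,0,-0.07,-1]]

```text
clock: 5.37
tcp_pos: [0.4971, 0.2909, 0.1736]
tcp_rot: [3.141, -0.0, 1.215]
ft_force: [-1.0, -0.4, 0.7]
grip_width: -0.0
finger_force: 0.1
```

On track at k=14.

>>> play_rows:
  steps:
    - [[-0.2,-0.55,0,0,0,-0.07,-1],[-0.26,-0.54,0,0,0,-0.07,-1],[-0.3,-0.51,0,0,0,-0.07,-1],[-0.34,-0.49,0,0,0,-0.07,-1],[-0.38,-0.46,0,0,0,-0.07,-1],[-0.41,-0.43,0,0,0,-0.07,-1],[-0.44,-0.4,0,0,0,-0.07,-1],[-0.47,-0.37,0,0,0,-0.07,-1]]

```text
clock: 6.03
tcp_pos: [0.469, 0.2535, 0.1736]
tcp_rot: [3.142, -0.0, 0.655]
ft_force: [0.1, 0.3, 0.0]
grip_width: 0.005
finger_force: 0.0
```

>>> play_rows:
  steps:
    - [[-0.49,-0.34,0,0,0,-0.07,-1],[-0.51,-0.31,0,0,0,-0.07,-1],[-0.54,-0.27,0,0,0,-0.07,-1],[-0.55,-0.23,0,0,0,-0.07,-1],[-0.57,-0.19,0,0,0,-0.07,-1],[-0.58,-0.15,0,0,0,-0.07,-1],[-0.59,-0.11,0,0,0,-0.07,-1],[0,0,0,0,0,0,-1]]

```text
clock: 6.7
tcp_pos: [0.4622, 0.1538, 0.1737]
tcp_rot: [-3.075, 0.001, 0.285]
ft_force: [0.6, -0.7, -0.1]
grip_width: -0.001
finger_force: 0.0
```

```bash
python3 - <<'E'
from h import *
a=arm.camera('side')[:,:,::-1]
cv2.imwrite('pics/side3.png',cv2.resize(a[140:240,265:415],None,fx=5,fy=5,interpolation=cv2.INTER_CUBIC))
E
```

```text
(no output)
```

View pics/side3.png

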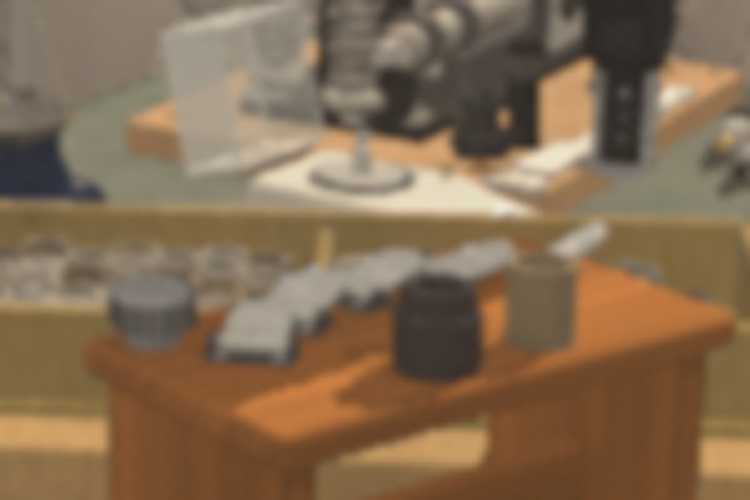

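All the tabs but the last are flat. The last, at crop (580,240), is only partly folded. The hand isn't where I sent it, at y = 0.154 where 0.238 was planned, so I'll read the state before moving on.

```bash
python3 - <<'E'
from h import *
s=arm.get_state()
for k in s:print(k,np.round(s[k],3))
a=arm.camera('top')[:,:,::-1]
cv2.imwrite('pics/top2.png',cv2.resize(a[190:340,230:430],None,fx=4,fy=4,interpolation=cv2.INTER_CUBIC))
E
```

```text
clock 6.75
qpos [ 0.285  0.067 -0.274  1.231  0.067  3.14 ]
joint_vel [ 0.036  0.014  0.015 -0.006  0.008  0.004]
joint_torque [-1.0050e+00 -3.9533e+01  3.4468e+01  1.5700e-01  1.3800e-01 -1.0000e-03]
tcp_pos [0.462 0.155 0.174]
tcp_rot [-3.074  0.     0.287]
ft_force [ 1.031 -1.035  0.092]
wrist_torque [-0.134 -0.007  0.007]
finger_force 0.0
grip_width -0.0
```

View pics/top2.png

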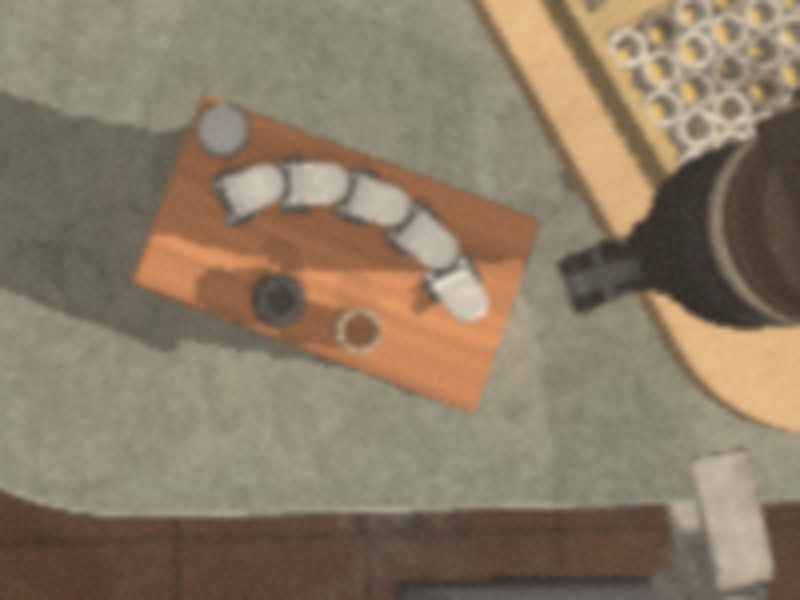

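The last joint reached its limit (q6 = 3.14), which swung the hand sideways before the last tab was fully over. The stand and loose parts look unmoved. Staying low, I'll turn the wrist back, bring the finger in behind the last tab and push again.

>>> play_rows:
  steps:
    - [[0.7,0,0,-0.032,-0.01,0.05,-1],[0.7,0,0,-0.032,-0.01,0.08,-1],[0.7,0,0,0,0,0.1,-1],[0.7,0,0,0,0,0.1,-1],[0,0,0,0,0,0.1,-1],[0,0,0,0,0,0.1,-1]]

```text
clock: 7.3
tcp_pos: [0.4907, 0.1578, 0.1733]
tcp_rot: [-3.141, 0.004, 0.827]
ft_force: [-0.3, 0.2, -0.1]
grip_width: 0.003
finger_force: 0.0
```

>>> play_rows:
  steps:
    - [[0,1.5,0,0,0,0,-1],[0,1.5,0,0,0,0,-1],[0,1.5,0,0,0,0,-1],[0,1.5,0,0,0,0,-1],[0,1.2,0,0,0,0,-1],[-0.4,1.2,0,0,0,0,-1],[-0.6,1.2,0,0,0,0,-1],[0,0,0,0,0,0,-1]]

```text
clock: 7.97
tcp_pos: [0.4792, 0.2547, 0.1734]
tcp_rot: [-3.14, 0.004, 0.822]
ft_force: [0.3, 0.0, 0.0]
grip_width: -0.0
finger_force: 0.0
```

>>> play_rows:
  steps:
    - [[-0.65,-0.22,0,0,0,0,-1],[-0.65,-0.22,0,0,0,0,-1],[-0.65,-0.22,0,0,0,0,-1],[-0.65,-0.22,0,0,0,0,-1],[-0.65,-0.22,0,0,0,0,-1],[-0.65,-0.25,0,0,0,0,-1],[-0.65,-0.25,0,0,0,0,-1],[-0.65,-0.25,0,0,0,0,-1]]

```text
clock: 8.63
tcp_pos: [0.4277, 0.2336, 0.1736]
tcp_rot: [-3.141, 0.004, 0.819]
ft_force: [-0.9, -0.5, -0.6]
grip_width: 0.005
finger_force: 0.0
```

```bash
python3 - <<'E'
from h import *
s=arm.get_state();print(s['tcp_pos'],s['qpos'][5])
a=arm.camera('side')[:,:,::-1]
cv2.imwrite('pics/side4.png',cv2.resize(a[140:240,265:415],None,fx=5,fy=5,interpolation=cv2.INTER_CUBIC))
E
```

```text
[0.42766949 0.23363946 0.17359356] 2.8231025055746217
```

View pics/side4.png

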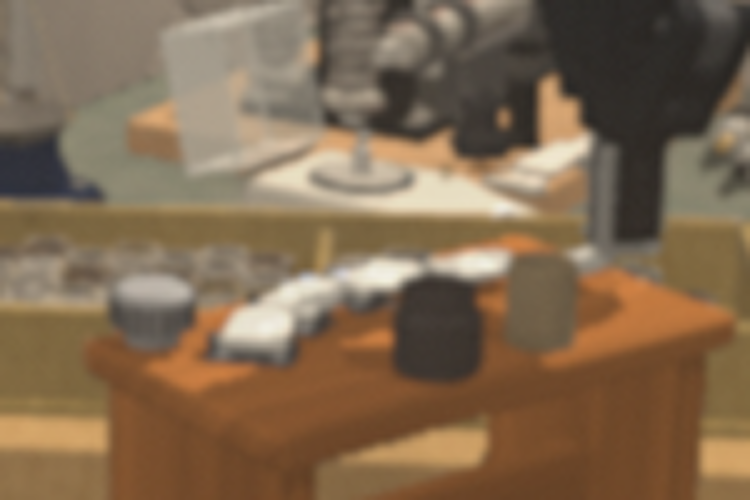

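The last tab now lies flat under the finger at crop (600,255), and the cup and sleeve haven't moved. I'll go a little farther along, then lift straight up.

>>> play_rows:
  steps:
    - [[-0.5,-0.2,0,0,0,0,-1],[0,0,0.7,0,0,0,-1],[0,0,1.5,0,0,0,-1],[0,0,2,0,0,0,-1],[0,0,3,0,0,0,-1],[0,0,3,0,0,0,-1],[0,0,0,0,0,0,-1],[0,0,0,0,0,0,-1]]

```text
clock: 9.35
tcp_pos: [0.4244, 0.2327, 0.2776]
tcp_rot: [3.141, -0.0, 0.819]
ft_force: [-0.4, 1.1, -0.6]
grip_width: 0.003
finger_force: 0.0
```

```bash
python3 - <<'E'
from h import *
s=arm.get_state();print(s['tcp_pos'],s['ft_force'])
a=arm.camera('side')[:,:,::-1]
cv2.imwrite('pics/side5.png',cv2.resize(a[150:330,205:415],None,fx=3.3,fy=3.3,interpolation=cv2.INTER_CUBIC))
E
```

```text
[0.42438739 0.23265377 0.27762748] [-0.37907523  1.07255536 -0.62812785]
```

View pics/side5.png

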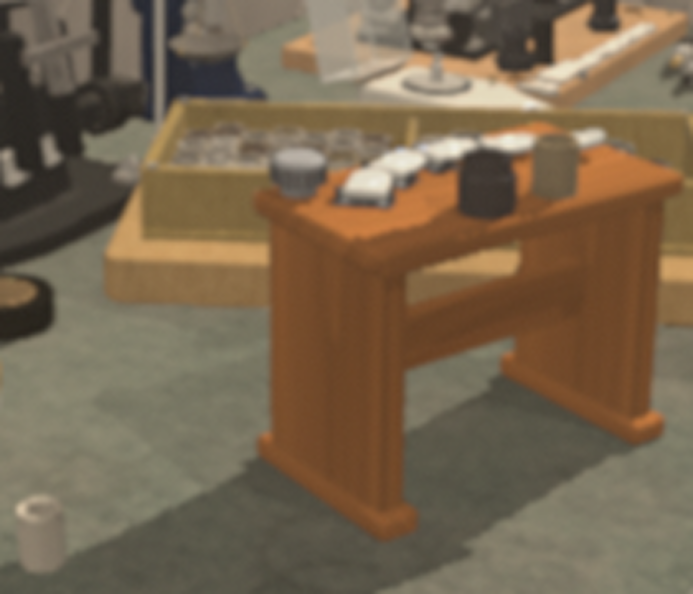

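All five tabs lie flat from (365,185) to (600,137). The stand, cup, sleeve and spare are where they were, and the hand is clear.

```bash
python3 -c "
from cell import arm;print(arm.sign_off())"
```

```text
the job is handed in; nothing more can be done
None
```

All five tabs are folded flat in order and the job is handed in (verdict not shown); a wrist joint limit swung the hand off at the last tab, so I pushed that one again without raising the hand, and the stand, cup, sleeve and spare look unmoved, though I didn't check the tin at the end.

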